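# Wedge the rocking hotplate stirrer

## Task

The hotplate stirrer rocks because its front left foot is too short to reach the bench. With the fingertips press down on the housing top above that foot to feel it rock, push the wooden wedge along the bench, thin end first, under that foot, just until the foot bears on it and the stirrer still stands level, and press down on the same place again, firmly (about 10 N), to prove that it no longer rocks. Only touch, press and push: pick nothing up, do not shove the stirrer out of its place or upset the beaker on it, leave the other things alone, and finish with the hand clear.

Things in the scene. Friction and masses are not known exactly. Their poses are not given: they have to be found in the camera images.
- stirrer: Grey hotplate stirrer, 2.2 kg, loose. Origin on the bench under its middle, x to its back, y to its left. Footprint x -115..115, y -100..100 mm. Housing: underside at 14 mm, flat top at 62 mm for x > -80; in front the control panel slopes to 36 mm. White round plate: radius 67, middle x 40, y 0, top 88 mm. Rubber feet, radius 11, at x +-100, y +-80; three stand on the bench, level
- short_foot (a point): Point on the bench plane straight under the middle of the short foot (front left: x -100, y +80 mm on the stirrer), fixed to the stirrer. That foot is seized and hangs 4 to 8 mm above this point, a different gap each time
- press_spot (a point): Point on the flat housing top at x -68, y +85, z 62 mm on the stirrer: the place to press. While unwedged, 5 to 8 N straight down here rocks the stirrer 0.03 to 0.07 rad about its front right and rear left feet, so this point sinks 3 to 7 mm until the short foot meets the bench; let go, it returns level
- wedge: Plain wooden wedge, 50 g, loose, 130 mm along its x, 45 mm along its y, flat underside; top rises evenly from 2 mm at the thin end (+x) to 16 mm at the thick end (-x). Origin mid-underside. Starts left of the stirrer, thin end roughly towards the short foot, 40 to 85 mm short of the housing. Under 1 N slides it; once the foot bears on it the push climbs past 3 N; pushed on, it shoves the stirrer
- plate_beaker: empty glass beaker, radius 32 mm, 80 mm tall, 90 g, loose in the middle of the stirrer's plate, its rim 168 mm above the bench; origin under its middle
- bench_beaker: empty glass beaker, radius 36 mm, 95 mm tall, on the bench to the left; bystander; origin under its middle
- reagent_bottle: brown bottle, radius 34 mm, 150 mm tall, behind the stirrer's left side; bystander; origin under its middle
- white_jug: white bottle with blue cap, radius 45 mm, 190 mm tall, right of the stirrer; bystander; origin under its middle
- petri_dish: pale flat round dish, radius 45 mm, 15 mm tall, at the back left; bystander; origin under its middle
- wood_block: plain wooden block of even thickness, 90 x 40 x 20 mm, at the left, not the wedge; bystander; origin under its middle
- screwdriver: screwdriver, 170 mm long, lying at the front right; bystander; origin under its middle
Mind the look-alikes: they are no part of the job. What is shaped like the plate_beaker but purple or turquoise is not meant.

How it is judged (in metres and radians):
On the way, in this order (a step that is already met when the one before it is completed fails the run):
1. the fingers press the corner over the short foot and the stirrer rocks (contact force between the fingers and stirrer above 1 N and angle between stirrer's own z axis and vertical above 0.02 rad), for 0.05 s.
2. with the wedge under the short foot, the fingers press down on that corner with over 5 N and the stirrer stays level within 0.012 rad (contact force between the fingers and stirrer above 5 N and angle between stirrer's own z axis and vertical below 0.012 rad and contact force between wedge and stirrer above 1 N and x of the grasp point in the frame of stirrer below 0 m and y of the grasp point in the frame of stirrer above 0.03 m and y of short_foot in the frame of wedge between -0.0225 and 0.0225 m and x of short_foot in the frame of wedge between -0.065 and 0.065 m), for 0.15 s.
At the end, for the whole second after the job is handed in: The short foot bears on the wedge (over 0.2 N, foot middle over the wedge's outline), the stirrer stands level within 0.012 rad and within 15 mm of where it was, its beaker upright on the plate, everything at rest and the bystanders within 40 mm of their places (angle between stirrer's own z axis and vertical below 0.012 rad and y of short_foot in the frame of wedge between -0.0225 and 0.0225 m and x of short_foot in the frame of wedge between -0.065 and 0.065 m and contact force between wedge and stirrer above 0.2 N and distance of each of stirrer, short_foot from where it was at the start of the episode below 0.015 m and linear speed of each of wedge, stirrer below 0.02 m/s and not (distance between plate_beaker and stirrer above 0.115 m or horizontal distance between plate_beaker and stirrer above 0.075 m or angle between plate_beaker's own z axis and vertical above 0.3 rad) and not (distance of any of bench_beaker, reagent_bottle, white_jug, petri_dish, wood_block, screwdriver from where it was at the start of the episode above 0.04 m)); the robot touches nothing.
It fails at once if the wedge is lifted off the bench (over 12 mm) (height (world z) of wedge above 0.012 m).
It fails at once if the stirrer is lifted (over 15 mm) (height (world z) of stirrer above 0.015 m).
It fails at once if the stirrer is shoved more than 15 mm from its place (distance of any of stirrer, short_foot from where it was at the start of the episode above 0.015 m).
It fails at once if the beaker on the plate is upset or taken off (distance between plate_beaker and stirrer above 0.115 m or horizontal distance between plate_beaker and stirrer above 0.075 m or angle between plate_beaker's own z axis and vertical above 0.3 rad).
It fails at once if a bystander is moved more than 40 mm (distance of any of bench_beaker, reagent_bottle, white_jug, petri_dish, wood_block, screwdriver from where it was at the start of the episode above 0.04 m).
It also fails if it takes over 64 s, if anything falls off the work surface, if the arm or the gripper's body presses on something with over 40 N, if the wrist force passes 120 N, or if a joint passes its speed limit or range.

## Robot

A 6-joint arm with a two-finger parallel gripper is mounted at the origin on the work surface. World frame = base frame: x ahead of the robot, y to its left, z up, the work surface at z = 0. Lengths are in mm, angles in rad, forces in N, time in s.
With the tool pointing down it reaches from about 375 to 750 mm from the base axis. Payload 9 kg.
Tool frame: the origin (TCP) lies at the very end of the fingers, on their centre line; the grasp point (between the pads) lies 19 mm behind it; z points along the fingers, y is the line along which they close (so a half turn about z gives the same grasp; the last joint's range is limited). The gripper opens to 85 mm and grips with 20 to 120 N. Pads are 22 mm wide; open, the fingers measure 114 mm over their backs; the gripper's body (76 mm by 85 mm) begins 54 mm behind the grasp point. The pads swing forward as they close: fully open they stand 13 mm farther back than shut.
Start: joints at [1.038, 0.104, 0.097, 1.564, 0, 1.353], TCP at [185.781, 570.546, 231.331] pointing down, gripper open.
Joint ranges: [-2.99, 2.99], [-0.84, 1.86], [-1.1, 1.16], [-1.84, 2.11], [-1.51, 1.56], [-3.14, 3.14]. Speed limits (rad/s): [2.22, 2.22, 2.57, 3.14, 3.14, 3.14].

## Interface

Orientations are given as a rotation vector (axis times angle).
In Python, from bench import env, eyes gives the robot as it stands. The module is installed in compiled form; this text tells all that it offers.
- The arm moves only by the tool send_rows, never from a script. Its argument "rows" is a list of rows, each a list of 3 entries, a list of its own where there are three numbers: the shift along the world's x, y, z in mm, then the turn about the world's z in units of 10 degrees (1.0 is 10 degrees), then the finger opening in mm, from 0 to 85.4. In form: [[[dx, dy, dz], twist, gripper], ...]. A call has 1 to 20 rows; each row shifts and turns the commanded pose from where the row before left it; what a row does not reach is not made up. A row lasts 1/8 s, in which the tool goes at most 62.5 mm and 10.7 degrees, less where a joint would pass 70% of its speed; a pose out of reach is approached as far as the arm can. A call with a gripper value outside its range is refused whole. The fingers move at their own pace and stop on an object; "newtons" is the grip in N (left out, the last holds). Time passes only in rows, so rows that do not move let the fingers close. It gives the time, the measured TCP pose, the force, the opening and the grip force at its end, in the units of the state.
- env.state(): the state, without advancing time (a new reading comes with each control period).
- eyes.camera(name): name is "scene" or "top"; returns the picture (400x640x3 uint8, red, green, blue); there is no depth.
- eyes.camera_params(name): a dict with "intrinsics" (3x3 intrinsics, pixels), "R" (3x3) and "t" (3): a world point X has camera coordinates R X + t. Camera axes: x right, y down, z forward; pixel columns grow to the right and rows downward; lengths in mm; the calibration is good to about 2 mm. A picture is of the moment at which its call begins. camera_params takes no time and is no camera call.
- env.close_job(): hands the job in; it is judged then, once.
The state is a dict: "clock": time; "joints": joint angles; "qd": joint speeds; "joint_torque": joint torques, N m; "position": TCP position; "ee_rot": TCP orientation; "wrist_force": force on the tool from outside, world axes, zero at the start; "wrist_torque": the same for the moment, N m; "opening": opening from 0.0 (shut) to 1.0 (fully open); "gripper_force": force on a finger pad.
Only numpy, scipy, OpenCV 4.12 (cv2) and the standard library are available. Lean on these libraries where they do the work, as an engineer would, in place of code of your own. Each camera call takes 0.05 s, during which the arm holds its last target. There are 200 camera calls.

## Working session

There is one attempt and no reset: what is moved stays moved. The work goes in short steps, Python scripts to look and compute and a tool call to move; the robot and the scene stay as the last step left them, time stands still between calls to the robot, and variables do not carry over. Pictures are saved under pics/ and viewed, at most 10 in all, crops included, and the job is handed in when it is done.

Besides the shell and the picture viewer there is one more tool, called after "Request:" in YAML: its name, and indented under it one key for each argument. send_rows: Moves the arm, as the interface text tells. Its arguments: {"type":"object","properties":{"rows":{"type":"array"},"newtons":{"type":"number"}},"required":["rows"]}

```bash
mkdir -p pics; cat > h.py <<'E'
import numpy as np, cv2
from bench import env, eyes
def snap(n,f):
    im=eyes.camera(n); cv2.imwrite('pics/'+f,im[:,:,::-1]); return im
def ray(n,u,v,z=0):
    p=eyes.camera_params(n);K,R,t=map(np.array,(p['intrinsics'],p['R'],p['t']))
    c=-R.T@t; d=R.T@np.linalg.solve(K,[u,v,1.]); return c+d*(z-c[2])/d[2]
def proj(n,X):
    p=eyes.camera_params(n);K,R,t=map(np.array,(p['intrinsics'],p['R'],p['t']))
    c=(np.atleast_2d(X)@R.T+t)@K.T; return c[:,:2]/c[:,2:]
E
python3 - <<'E'
from h import *
a=snap('scene','s0.png');b=snap('top','t0.png')
print(env.state())
for n in('scene','top'):
    p=eyes.camera_params(n);print(n,-np.array(p['R']).T@np.array(p['t']),ray(n,320,200))
E
```

```text
{'clock': 0.1, 'joints': array([ 1.03827753e+00,  1.04625622e-01,  9.65809399e-02,  1.56390527e+00,
       -1.49057381e-05,  1.35310114e+00]), 'qd': array([ 0.00063778, -0.00244288,  0.00213918,  0.00063229,  0.00096327,
        0.00018689]), 'joint_torque': array([ 6.87271095e-03, -5.58203816e+01,  5.04724681e+01,  1.27761683e-02,
       -2.16693670e-04,  2.59797099e-05]), 'position': array([185.63237149, 570.25938001, 230.62692192]), 'ee_rot': array([-4.92419876e-01, -3.10234683e+00,  1.69446712e-03]), 'wrist_force': array([ 0.17743769, -0.02885062,  0.68367365]), 'wrist_torque': array([-0.03970302,  0.01283485, -0.02726293]), 'gripper_force': 0.0, 'opening': 1.0018668785661848}
scene [1332.35139336  223.65046405  699.50182546] [439.41312683 -25.95219976   0.        ]
top [ 324.14083389  -15.64192814 1331.31265416] [577.59867171 -17.82904288   0.        ]
```

View pics/t0.png

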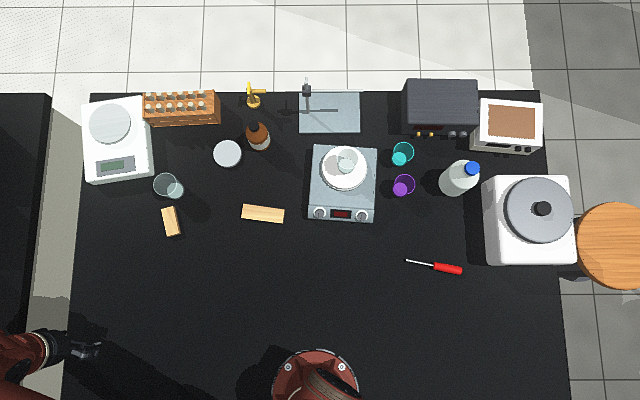

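View pics/s0.png

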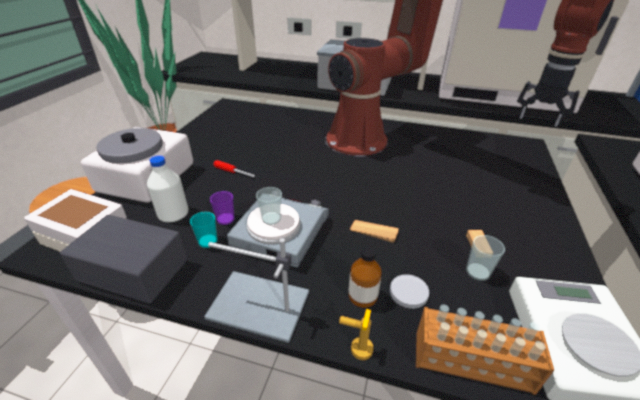

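Wedge candidates: the long piece at top (263,214), next to the stirrer, and the block at (171,221). By its length and place, (263,214) is the wedge. The stirrer is at (342,183), and its beaker is the clear one on the plate; purple (403,185) and turquoise (402,153) are look-alikes. Next I'll check this in a close crop.

```bash
python3 - <<'E'
import cv2
im=cv2.imread('pics/t0.png')[130:240,225:385]
cv2.imwrite('pics/c0.png',cv2.resize(im,None,fx=5,fy=5,interpolation=cv2.INTER_CUBIC))
E
```

```text
(no output)
```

View pics/c0.png

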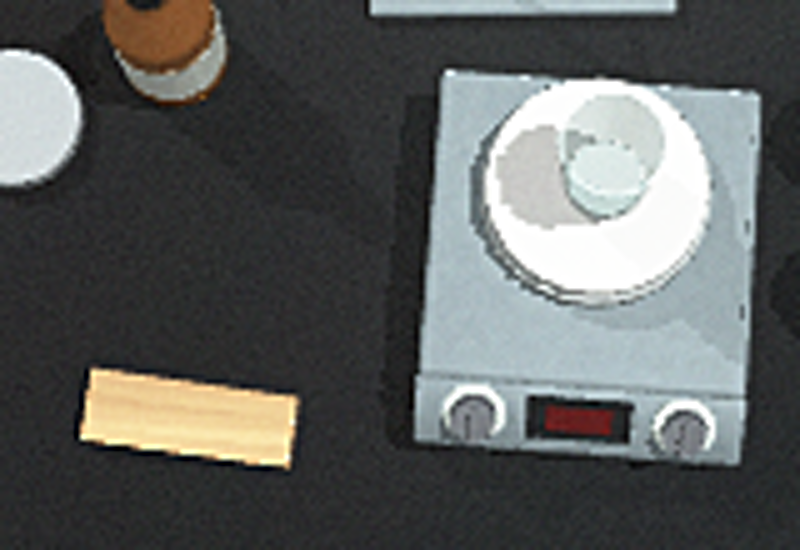

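The crop confirms it: the plain wedge has corners (90,368), (299,397), (290,468), (80,440), with its thin end facing the stirrer. The stirrer's front panel is towards the robot, so the short foot is at the lower left, around (430,430). I'll fit both poses now.

```bash
cat > fit.py <<'E'
from h import *
from scipy.optimize import least_squares
def fit(px,M,x0):
    def W(q): 
        c,s=np.cos(q[2]),np.sin(q[2]); return np.c_[M[:,0]*c-M[:,1]*s+q[0],M[:,0]*s+M[:,1]*c+q[1],M[:,2]]
    r=least_squares(lambda q:(proj('top',W(q))-px).ravel(),x0,x_scale=[100,100,1]); return r.x,np.abs(r.fun).max()
SM=np.array([[115,100,62],[115,-100,62],[-80,100,62],[-80,-100,62],[-115,100,36],[-115,-100,36]],float)
WM=np.array([[-65,22.5,16],[65,22.5,2],[65,-22.5,2],[-65,-22.5,16]],float)
E
python3 - <<'E'
from fit import *
f=lambda a:(np.array(a)+.5)/5-.5+[225,130]
s,e=fit(f([(445,70),(760,92),(417,375),(747,397),(415,441),(740,465)]),SM,[600,-60,0]); print('stirrer',s,e)
w,e=fit(f([(90,368),(299,397),(290,468),(80,440)]),WM,[500,150,-1.6]); print('wedge',w,e)
R=lambda a:np.array([[np.cos(a),-np.sin(a)],[np.sin(a),np.cos(a)]])
foot=s[:2]+R(s[2])@[-100,80]; ps=s[:2]+R(s[2])@[-68,85]
print('foot',foot,'press',ps,'foot in wedge',R(w[2]).T@(foot-w[:2]))
print('thick end',w[:2]+R(w[2])@[-65,0],'dir',R(w[2])@[1,0])
print('tool y',cv2.Rodrigues(env.state()['ee_rot'])[0])
for n,u,v in(('top',168,186),('top',171,221),('top',227,153),('top',258,140)):print(ray(n,u,v)[:2])
# scene check
P=lambda M,q:np.c_[M[:,:2]@R(q[2]).T+q[:2],M[:,2]]
im=cv2.imread('pics/s0.png')[180:280,210:420].copy();im=cv2.resize(im,None,fx=3.8,fy=3.8)
for M,q in((SM,s),(WM,w)):
    for p in proj('scene',P(M,q)): cv2.circle(im,tuple(np.int32((p-[210,180]+.5)*3.8)),3,(0,0,255),-1)
cv2.imwrite('pics/c1.png',im)
E
```

```text
stirrer [ 6.22690533e+02 -8.72780344e+01 -7.76960258e-02] 0.7876101957674564
wedge [534.6791262  162.2674158   -1.69614538] 0.24017806616620874
foot [5.29201645e+02 2.42407968e-01] press [561.49319581   2.74355177] foot in wedge [161.43857457  14.82203119]
thick end [542.80549459 226.7574316 ] dir [-0.12502105 -0.99215409]
tool y [[-9.50850948e-01  3.09648425e-01 -5.72858719e-04]
 [ 3.09648866e-01  9.50850449e-01 -1.00145028e-03]
 [ 2.34605470e-04 -1.12961500e-03 -9.99999334e-01]]
[626.00813367 468.03821652]
[512.97929857 452.0117772 ]
[734.41107536 282.66629434]
[777.73823416 182.9743838 ]
```

View pics/c1.png

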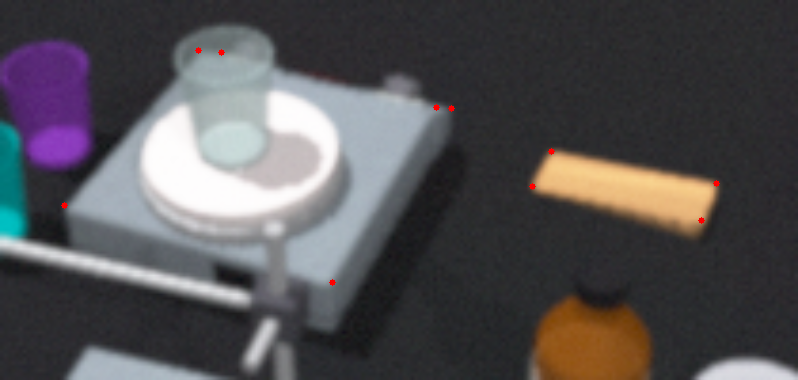

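The red fit dots land on the stirrer and wedge corners in the scene view, and the wedge's thick face shows at its far end. I'll go above the press spot with the fingers shut and turn the tool so its y lies across the push direction.

Request:
send_rows:
  rows:
    - [[27,-40.5,0],-0.53,0]
    - [[27,-40.5,0],-0.53,0]
    - [[27,-40.5,0],-0.53,0]
    - [[27,-40.5,0],-0.53,0]
    - [[27,-40.5,-10],-0.53,0]
    - [[27,-40.5,-10],-0.53,0]
    - [[27,-40.5,-10],-0.53,0]
    - [[27,-40.5,-10],-0.53,0]
    - [[27,-40.5,-10],-0.53,0]
    - [[27,-40.5,-10],-0.53,0]
    - [[27,-40.5,-10],-0.53,0]
    - [[27,-40.5,-10],-0.53,0]
    - [[27,-40.5,-10],-0.53,0]
    - [[25,-41,-10],-0.6,0]
    - [[0,0,0],0,0]
    - [[0,0,0],0,0]

```text
clock: 2.1
position: [561.3, 3.3, 131.0]
ee_rot: [-2.277, -2.163, 0.001]
wrist_force: [0.1, 0.4, 0.4]
opening: -0.0
gripper_force: 0.0
```

Request:
send_rows:
  rows:
    - [[0,0,-25],0,0]
    - [[0,0,-25],0,0]
    - [[0,0,-10],0,0]
    - [[0,0,-4],0,0]
    - [[0,0,-2],0,0]
    - [[0,0,-1],0,0]
    - [[0,0,0],0,0]

```text
clock: 2.98
position: [562.1, 3.0, 64.8]
ee_rot: [2.277, 2.163, 0.001]
wrist_force: [-0.0, 0.1, 0.1]
opening: -0.002
gripper_force: 0.0
```

Request:
send_rows:
  rows:
    - [[0,0,-1],0,0]
    - [[0,0,-1],0,0]
    - [[0,0,-1],0,0]
    - [[0,0,-1],0,0]
    - [[0,0,-1],0,0]
    - [[0,0,0],0,0]

```text
clock: 3.72
position: [561.6, 3.6, 59.6]
ee_rot: [-2.277, -2.164, -0.001]
wrist_force: [-3.1, 3.4, 5.8]
opening: -0.001
gripper_force: 2.9
```

Request:
send_rows:
  rows:
    - [[0,0,-1],0,0]
    - [[0,0,-1],0,0]
    - [[0,0,0],0,0]

```text
clock: 4.1
position: [561.6, 3.7, 57.6]
ee_rot: [-2.276, -2.164, -0.001]
wrist_force: [-3.1, 3.7, 5.5]
opening: -0.0
gripper_force: 3.1
```

It rocked: the corner sank about 4.4 mm, roughly 0.04 rad. Next I'll let go and go behind the wedge's thick end.

Request:
send_rows:
  rows:
    - [[0,0,2],0,0]
    - [[0,0,4],0,0]
    - [[0,0,20],0,0]
    - [[0,25,20],0,0]
    - [[-3,45,0],0,0]
    - [[-3,45,0],0,0]
    - [[-3,45,0],0,0]
    - [[-3,45,0],0,0]
    - [[-3,45,0],0,0]
    - [[-2,6.5,0],0,0]
    - [[0,0,-40],0,0]
    - [[0,0,-40],0,0]
    - [[0,0,-15],0,0]
    - [[0,0,-3],0,0]
    - [[0,0,0],0,0]

```text
clock: 5.98
position: [545.9, 259.5, 7.0]
ee_rot: [2.277, 2.163, 0.003]
wrist_force: [0.2, -0.5, 0.9]
opening: 0.0
gripper_force: 0.0
```

```bash
python3 - <<'E'
from h import *
im=snap('top','t1.png')[130:240,225:385,::-1]
cv2.imwrite('pics/c2.png',cv2.resize(im,None,fx=5,fy=5,interpolation=cv2.INTER_CUBIC))
print(env.state()['position'],env.state()['wrist_force'])
E
```

```text
[546.04778669 259.65845626   7.21277162] [-0.03125983  0.14570428  0.72026741]
```

View pics/c2.png

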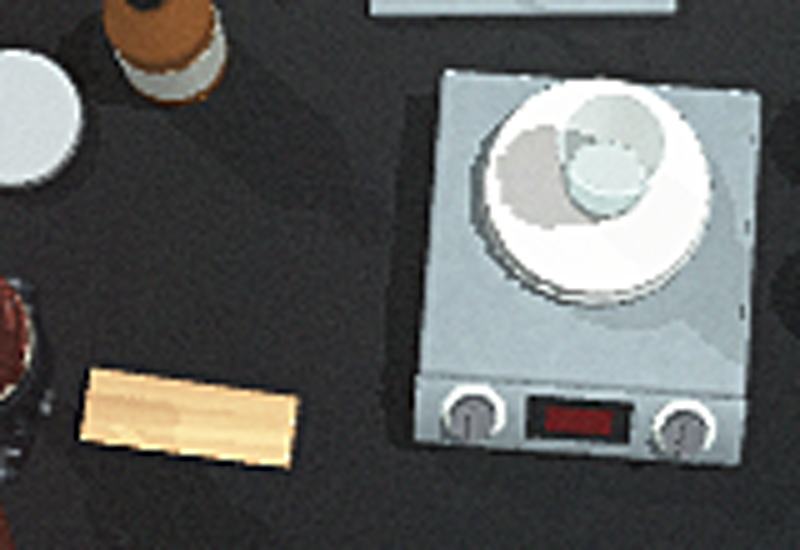

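The stirrer and wedge haven't moved, and the hand is behind the thick end at the left edge of the crop. I'll push along the line from the thick end to the foot.

Request:
send_rows:
  rows:
    - [[-0.3,-5,-1],0,0]
    - [[-0.3,-5,0],0,0]
    - [[-0.3,-5,0],0,0]
    - [[-0.3,-5,0],0,0]
    - [[-0.3,-5,0],0,0]
    - [[-0.3,-5,0],0,0]
    - [[-0.3,-5,0],0,0]
    - [[-0.3,-5,0],0,0]
    - [[-0.3,-5,0],0,0]
    - [[-0.3,-5,0],0,0]
    - [[-0.3,-5,0],0,0]
    - [[-0.3,-5,0],0,0]
    - [[0,0,0],0,0]

```text
clock: 7.65
position: [541.1, 199.1, 4.3]
ee_rot: [2.278, 2.163, -0.0]
wrist_force: [-0.5, -0.6, 0.1]
opening: -0.001
gripper_force: 0.0
```

```bash
python3 - <<'E'
from fit import *
a=snap('top','t2.png'); im=a[130:240,225:385,::-1]
cv2.imwrite('pics/c3.png',cv2.resize(im,None,fx=5,fy=5,interpolation=cv2.INTER_CUBIC))
E
```

```text
(no output)
```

View pics/c3.png

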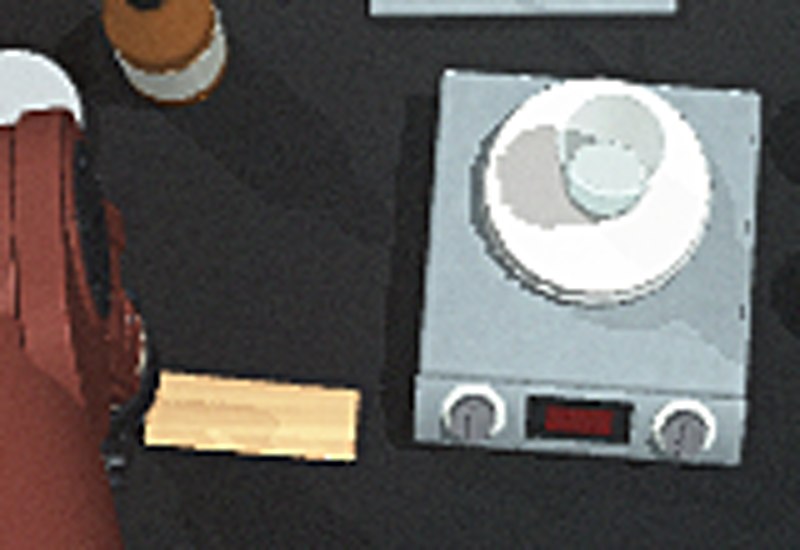

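The wedge has turned towards the foot. Its corners are now about (160,372), (360,389), (356,461), (146,447).

```bash
python3 - <<'E'
from fit import *
f=lambda a:(np.array(a)+.5)/5-.5+[225,130]
i=[1,2,3]
w,e=fit(f([(360,389),(356,461),(146,447)]),WM[i],[534,130,-1.65]); print('wedge',w,e)
c,s=np.cos(w[2]),np.sin(w[2]);d=np.array([529.2,.24])-w[:2]
print('foot in wedge',c*d[0]+s*d[1],-s*d[0]+c*d[1],'thick',w[:2]-65*np.array([c,s]),env.state()['position'])
E
```

```text
wedge [534.48745138 122.2965467   -1.62527924] 0.14508689730300262
foot in wedge 122.16336918761301 1.3671005061846113 thick [538.02708867 187.20009798] [541.13179989 199.31163478   4.28382476]
```

Aligned: the foot is 1.4 mm off the wedge's axis and 122 mm ahead of its middle. I'll push on 65 mm and watch the force.

Request:
send_rows:
  rows:
    - [[-0.3,-5,0],0,0]
    - [[-0.3,-5,0],0,0]
    - [[-0.3,-5,0],0,0]
    - [[-0.3,-5,0],0,0]
    - [[-0.3,-5,0],0,0]
    - [[-0.3,-5,0],0,0]
    - [[-0.3,-5,0],0,0]
    - [[-0.3,-5,0],0,0]
    - [[-0.3,-5,0],0,0]
    - [[-0.3,-5,0],0,0]
    - [[-0.3,-5,0],0,0]
    - [[-0.3,-5,0],0,0]
    - [[-0.3,-5,0],0,0]
    - [[0,0,0],0,0]

```text
clock: 9.45
position: [537.3, 134.2, 4.4]
ee_rot: [2.278, 2.163, 0.0]
wrist_force: [-0.3, -0.0, 0.6]
opening: -0.003
gripper_force: 0.0
```

Request:
send_rows:
  rows:
    - [[-0.1,-2,0],0,0]
    - [[-0.1,-2,0],0,0]
    - [[-0.1,-2,0],0,0]
    - [[-0.1,-2,0],0,0]

```text
clock: 9.95
position: [536.9, 126.5, 4.3]
ee_rot: [2.278, 2.164, 0.0]
wrist_force: [0.1, 0.3, 0.6]
opening: -0.0
gripper_force: 0.3
```

Request:
send_rows:
  rows:
    - [[-0.1,-2,0],0,0]
    - [[-0.1,-2,0],0,0]

```text
clock: 10.2
position: [536.7, 122.4, 4.4]
ee_rot: [2.278, 2.164, 0.0]
wrist_force: [-0.1, 0.5, 1.3]
opening: 0.001
gripper_force: 0.4
```

Request:
send_rows:
  rows:
    - [[-0.1,-2,0],0,0]
    - [[-0.1,-2,0],0,0]

```text
clock: 10.45
position: [536.5, 118.4, 4.4]
ee_rot: [2.278, 2.164, 0.0]
wrist_force: [1.2, 1.5, 1.0]
opening: 0.005
gripper_force: 0.5
```

Request:
send_rows:
  rows:
    - [[-0.1,-2,0],0,0]
    - [[0,0,0],0,0]

```text
clock: 10.7
position: [536.3, 116.3, 4.3]
ee_rot: [2.278, 2.163, -0.0]
wrist_force: [0.2, 0.1, 0.5]
opening: -0.002
gripper_force: 0.0
```

Request:
send_rows:
  rows:
    - [[-0.1,-2,0],0,0]
    - [[0,0,0],0,0]

```text
clock: 10.95
position: [536.2, 114.4, 4.3]
ee_rot: [2.278, 2.164, -0.0]
wrist_force: [0.1, 0.2, -0.3]
opening: -0.001
gripper_force: 0.0
```

Request:
send_rows:
  rows:
    - [[-0.1,-2,0],0,0]
    - [[-0.1,-2,0],0,0]

```text
clock: 11.2
position: [536.0, 110.4, 4.3]
ee_rot: [2.278, 2.164, -0.0]
wrist_force: [-0.1, -0.1, -0.2]
opening: -0.004
gripper_force: 0.1
```

Request:
send_rows:
  rows:
    - [[-0.1,-2,0],0,0]

```text
clock: 11.32
position: [536.0, 108.4, 4.3]
ee_rot: [2.278, 2.164, -0.0]
wrist_force: [-0.6, 0.2, -0.0]
opening: -0.003
gripper_force: 0.1
```

Request:
send_rows:
  rows:
    - [[-0.1,-2,0],0,0]

```text
clock: 11.45
position: [535.9, 106.4, 4.3]
ee_rot: [2.278, 2.164, 0.0]
wrist_force: [-0.5, 0.3, -0.3]
opening: 0.001
gripper_force: 0.1
```

Request:
send_rows:
  rows:
    - [[-0.1,-2,0],0,0]

```text
clock: 11.58
position: [535.8, 104.6, 4.3]
ee_rot: [-2.277, -2.164, -0.001]
wrist_force: [-0.9, 2.6, -0.6]
opening: 0.002
gripper_force: 1.4
```

Request:
send_rows:
  rows:
    - [[0,-1,0],0,0]

```text
clock: 11.7
position: [535.7, 103.9, 4.3]
ee_rot: [-2.277, -2.164, -0.001]
wrist_force: [0.9, 5.5, 0.2]
opening: 0.0
gripper_force: 2.4
```

Request:
send_rows:
  rows:
    - [[0,-1,0],0,0]

```text
clock: 11.82
position: [535.8, 103.3, 4.4]
ee_rot: [-2.276, -2.164, -0.002]
wrist_force: [0.9, 7.5, 0.5]
opening: 0.003
gripper_force: 3.8
```

The foot bears on the wedge: the push has climbed to 7.5 N. I'll back off and look.

Request:
send_rows:
  rows:
    - [[0,3,0],0,0]
    - [[0,10,0],0,0]
    - [[0,20,0],0,0]
    - [[0,10,30],0,0]
    - [[0,0,50],0,0]
    - [[0,0,50],0,0]
    - [[0,50,0],0,0]
    - [[0,50,0],0,0]
    - [[0,0,0],0,0]

```text
clock: 12.95
position: [534.9, 249.5, 134.3]
ee_rot: [-2.273, -2.169, -0.001]
wrist_force: [-1.1, -0.0, 0.3]
opening: 0.0
gripper_force: 0.0
```

```bash
python3 - <<'E'
from h import *
a=snap('top','t3.png'); im=a[130:240,225:385,::-1]
cv2.imwrite('pics/c4.png',cv2.resize(im,None,fx=5,fy=5,interpolation=cv2.INTER_CUBIC))
print(env.state()['position'])
E
```

```text
[535.06253427 247.85463559 134.11448021]
```

View pics/c4.png

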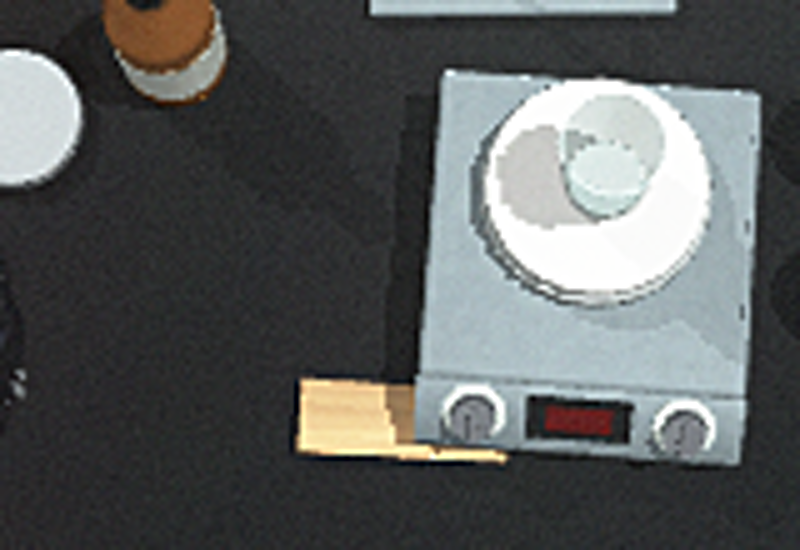

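The wedge lies under the front left corner (thick end at x≈300 in the crop), and the stirrer and beaker look unmoved. Now the proof press.

Request:
send_rows:
  rows:
    - [[4.5,-41,0],0,0]
    - [[4.5,-41,0],0,0]
    - [[4.5,-41,0],0,0]
    - [[4.5,-41,0],0,0]
    - [[4.5,-41,0],0,0]
    - [[4.5,-40,0],0,0]
    - [[0,0,-30],0,0]
    - [[0,0,-25],0,0]
    - [[0,0,-11],0,0]
    - [[0,0,-2],0,0]
    - [[0,0,0],0,0]

```text
clock: 14.38
position: [563.3, 0.5, 67.2]
ee_rot: [2.277, 2.163, 0.001]
wrist_force: [0.5, -0.8, -0.3]
opening: 0.001
gripper_force: 0.0
```

Request:
send_rows:
  rows:
    - [[0,0,-1],0,0]
    - [[0,0,-1],0,0]
    - [[0,0,-1],0,0]
    - [[0,0,-1],0,0]
    - [[0,0,0],0,0]

```text
clock: 15.0
position: [562.7, 0.6, 62.2]
ee_rot: [-2.278, -2.164, 0.0]
wrist_force: [-0.2, -0.7, -0.5]
opening: 0.002
gripper_force: 0.0
```

Request:
send_rows:
  rows:
    - [[0,0,-0.5],0,0]
    - [[0,0,-0.5],0,0]

```text
clock: 15.25
position: [562.8, 0.5, 62.0]
ee_rot: [2.277, 2.164, 0.0]
wrist_force: [-4.0, 0.6, 9.9]
opening: -0.002
gripper_force: 4.7
```

Request:
send_rows:
  rows:
    - [[0,0,-0.5],0,0]
    - [[0,0,0],0,0]

```text
clock: 15.5
position: [562.9, 0.6, 62.0]
ee_rot: [2.277, 2.164, 0.0]
wrist_force: [-4.8, 0.4, 10.9]
opening: -0.001
gripper_force: 5.4
```

It's firm: 10.9 N with no sinking. I'll hold briefly, then withdraw.

Request:
send_rows:
  rows:
    - [[0,0,0],0,0]
    - [[0,0,0],0,0]
    - [[0,0,0],0,0]

```text
clock: 15.88
position: [562.9, 0.5, 62.0]
ee_rot: [2.277, 2.164, 0.0]
wrist_force: [-5.7, 1.1, 9.7]
opening: -0.004
gripper_force: 5.3
```

Request:
send_rows:
  rows:
    - [[0,0,2],0,0]
    - [[0,0,5],0,0]
    - [[0,0,30],0,0]
    - [[0,0,40],0,0]
    - [[0,20,50],0,0]
    - [[0,50,0],0,0]
    - [[0,50,0],0,0]
    - [[0,50,0],0,0]
    - [[0,50,0],0,0]
    - [[0,0,0],0,0]
    - [[0,0,0],0,0]

```text
clock: 17.25
position: [562.7, 220.4, 187.7]
ee_rot: [2.277, 2.164, -0.001]
wrist_force: [0.5, 0.3, 0.4]
opening: 0.0
gripper_force: 0.0
```

```bash
python3 - <<'E'
from h import *
a=snap('top','t4.png'); im=a[130:240,225:385,::-1]
cv2.imwrite('pics/c5.png',cv2.resize(im,None,fx=5,fy=5,interpolation=cv2.INTER_CUBIC))
b=cv2.imread('pics/t3.png')[:,:,::-1]
d=cv2.absdiff(a,np.ascontiguousarray(b)).max(2)[135:235,300:385]; print((d>60).sum())
E
```

```text
0
```

View pics/c5.png

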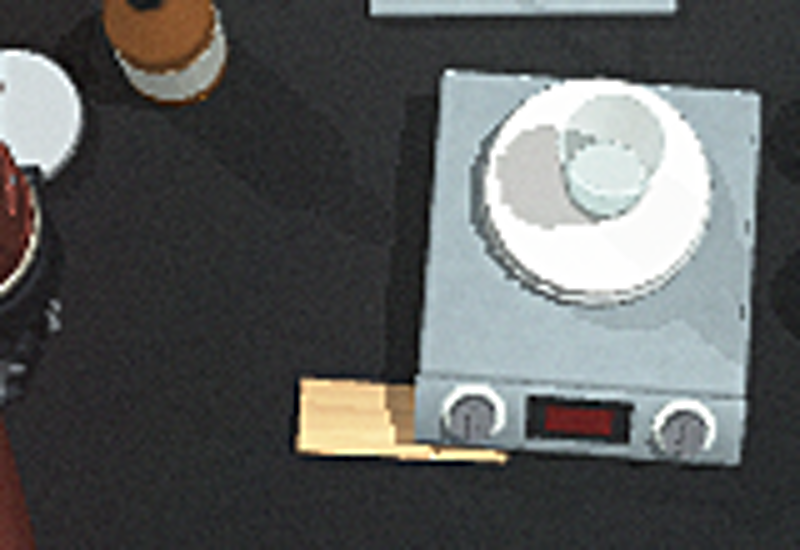

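The wedge is still under the foot at about (400,420), the stirrer and beaker haven't changed, and the hand is clear. I'm handing the job in.

```bash
python3 -c "
from bench import env
print(env.close_job())"
```

```text
the job is handed in; nothing more can be done
None
```

I handed the job in at about 17 s of the 64 s, with no verdict returned: the stirrer rocked on the first press, the wedge is under its front left foot, it held firm at about 10 N, and the hand is clear.

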